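# Wedge the rocking inking stand

### The arm

A 6-joint arm with a two-finger parallel gripper is mounted at the origin on the work surface. World frame = base frame: x ahead of the robot, y to its left, z up, the work surface at z = 0. Lengths are in m, angles in degrees, forces in N, time in s.
With the tool pointing down it reaches from about 0.375 to 0.9 m from the base axis. Payload 3.1 kg.
Tool frame: the origin (TCP) lies between the finger pads; the fingertips stand 11 mm ahead of it and the grasp point (between the pads) lies 8 mm behind it; z points along the fingers, y is the line along which they close (so a half turn about z gives the same grasp; the last joint's range is limited). The gripper opens to 87 mm and grips with 3 to 60 N. Pads are 19 mm wide; open, the fingers measure 117 mm over their backs; the gripper's body (75 mm by 190 mm) begins 51 mm behind the grasp point.
Start: joints at [-81.503, 30.224, 82.088, -0, 67.689, -10.227], TCP at [0.201, -0.592, 0.234] pointing down, gripper open.
Joint ranges: [-176.69, 176.69], [-43.24, 126.21], [12.49, 139.97], [-82, 262], [0, 151.66], [-163.58, 163.58]. Speed limits (degrees/s): [159.86, 159.86, 180, 180, 180, 180].

### API

Orientations are given as a 3x3 rotation matrix whose columns are the frame's x, y, z axes.
In Python, from rig import bot gives the robot as it stands.
- The arm moves only by the tool apply_moves, never from a script. Its argument "steps" is a list that holds one entry, the list of rows, each a list of 7 numbers: the shift along the tool's x, y, z in cm, then the turn, a rotation vector about the tool's x, y, z in degrees, then the gripper command: -1 is shut, 1 is fully open, values between are in proportion. In form: [[[dx, dy, dz, rx, ry, rz, jaw], ...]]. A call has 1 to 20 rows; each row is the pose to reach, as a shift and turn from the pose commanded when the call began, along the tool's axes at that moment; what a row does not reach only later rows make up. A row lasts 1/8 s, in which the tool goes at most 62.5 mm and 10.7 degrees, less where a joint would pass 70% of its speed; a pose out of reach is approached as far as the arm can. A call with a gripper value outside its range is refused whole. The fingers move at their own pace and stop on an object; the grip force is fixed at half the most. Time passes only in rows, so rows that repeat a pose let the fingers close. It gives the time, the measured TCP pose, the force, the opening and the grip force at its end, in the units of the state.
- bot.read_state(): the state, without advancing time (a new reading comes with each control period).
- bot.capture(name): name is "scene" or "side" or "wrist"; returns the picture (480x640x3 uint8, blue, green, red); there is no depth.
- bot.camera_model(name): a dict with "intrinsics" (3x3 intrinsics, pixels), "R" (3x3) and "t" (3): a world point X has camera coordinates R X + t. Camera axes: x right, y down, z forward; pixel columns grow to the right and rows downward; lengths in m; the calibration is good to about 2 mm. A picture is of the moment at which its call begins: read the wrist's pose just before it. camera_model takes no time and is no camera call; for the wrist camera it gives the pose at the moment of the call.
- bot.hand_in(): hands the job in; it is judged then, once.
The state is a dict: "time_s": time; "joint_positions": joint angles; "qvel": joint speeds; "tau": joint torques, N m; "position": TCP position; "tcp_rot": TCP orientation; "force": force on the tool from outside, world axes, zero at the start; "moment": the same for the moment, N m; "opening": opening from 0.0 (shut) to 1.0 (fully open); "grasp_force": force on a finger pad.
Only numpy, scipy, OpenCV 4.12 (cv2) and the standard library are available. Lean on these libraries where they do the work, as an engineer would, in place of code of your own. Each camera call takes 0.05 s, during which the arm holds its last target. There are 200 camera calls.

### The job

The inking stand rocks because its far-left foot (seen from the robot) is too short. Push the wooden wedge, thin end first, along the table under that foot until it is snug and the stand no longer rocks, without jacking the stand up off its other feet; then press down firmly with a fingertip on the corner of the stand's top above that foot to feel that it stays put, and leave the stand standing on the wedge. Only push and press: do not pick up or carry anything, do not shove the stand away, and leave the other things alone.

Things in the scene. Friction and masses are not known exactly. Their poses are not given: they have to be found in the camera images.
- stand: Inking stand: plywood box with steel top slab, 204 (x) x 244 (y) mm, top 90 mm and box underside 30 mm above the table, 3 kg, loose. Origin at table level under its centre, z up. Rubber feet, 28 mm diameter, at x = +-80, y = +-100 mm; it rests level on three of them, the far-left one (+80, +100) being short. A steel block 22 mm high is fixed on the opposite top corner (-70, -85).
- stand_corner (a point): Point on the stand's top face straight above the short foot, at (+80, +100, +90) mm in the stand's frame: press here with 10 to 20 N. With nothing under the short foot 4 to 14 N here rocks the stand until that foot meets the table; on a snug wedge the corner sinks less than 1 mm.
- foot_spot (a point): Point at table level straight below the short foot's centre, (+80, +100, 0) mm in the stand's frame. The foot's flat underside hangs 7 to 12 mm above the table (differs each time, to be felt). The wedge comes in from the stand's +y side, whose edge is at y = +122 mm.
- wedge: Light wooden wedge lying flat, 120 mm long, 60 wide, 3 mm high at the thin end rising evenly to 24 mm at the upright thick end, 90 g, loose. Origin under the middle of the thin edge; x points from thick to thin end, at the start within 0.26 rad of the stand's -y; z up. It slides with under 2 N; under the foot the push rises past 4 N within a few mm, and it stays where left (self-locking).
- wedge_tip (a point): Middle of the wedge's thin edge, on the underside (the wedge's origin). At the start it is 30 to 75 mm outside the short foot's centre, up to 12 mm off sideways.
- wedge_butt (a point): Middle of the thick upright end face of the wedge, 10 mm above its underside: the place to push.
- ink_tin: Bystander: steel ink tin, 76 mm diameter, 55 mm tall, origin under its centre. Leave alone.
- oil_bottle: Bystander: amber bottle, 56 mm diameter, 140 mm tall, origin under its centre. Leave alone.
- ink_knife: Bystander: flat spatula with a handle, lying right of the stand, under 40 mm high. Leave alone.
- brayer: Bystander: hand roller with black 120 mm roller and wooden handle, right of the stand, under 45 mm high, origin under the roller's middle. Leave alone.
Mind the look-alikes: they are no part of the job. There is more than one size of the wedge; the job needs the largest.

How it is judged:
By the outcome, as a careful person would: the job done as asked, in the order asked, and still so for the second after the job is handed in, with the robot touching nothing.
It also fails if it takes over 51 s, if anything falls off the work surface, if the arm or the gripper's body presses on something with over 40 N, if the wrist force passes 120 N, or if a joint passes its speed limit or range.

## Working session

There is one attempt and no reset: what is moved stays moved. The work goes in short steps, Python scripts to look and compute and a tool call to move; the robot and the scene stay as the last step left them, time stands still between calls to the robot, and variables do not carry over. Pictures are saved under pics/ and viewed, at most 10 in all, crops included, and the job is handed in when it is done.

Besides the shell and the picture viewer there is one more tool, called after "Call:" as name(argument=value, ...) on one line, values as JSON. apply_moves: Moves the arm, as the interface text tells. Its arguments: {"type":"object","properties":{"steps":{"type":"array","items":{"type":"array","items":{"type":"array","items":{"type":"number"}}}}},"required":["steps"]}

```bash
mkdir -p pics; ls; python3 - <<'E'
from rig import bot
import cv2
for n in("scene","side"):
    cv2.imwrite(f"pics/{n}0.png",bot.capture(n))
    m=bot.camera_model(n);print(n,m)
s=bot.read_state();print(s)
E
```

```text
pics
scene {'intrinsics': array([[442.26943101,   0.        , 322.31939187],
       [  0.        , 442.26943101, 240.27893926],
       [  0.        ,   0.        ,   1.        ]]), 'R': array([[-0.84807966,  0.5297915 ,  0.00904769],
       [ 0.38277446,  0.62436633, -0.68091879],
       [-0.36639406, -0.57401015, -0.73230304]]), 't': array([ 0.52795342, -0.15649481,  1.32523029])}
side {'intrinsics': array([[505.09109627,   0.        , 317.70455495],
       [  0.        , 505.09109627, 234.76593044],
       [  0.        ,   0.        ,   1.        ]]), 'R': array([[-0.99464307, -0.10057896, -0.02385435],
       [-0.03385081,  0.53497357, -0.84419038],
       [ 0.09766924, -0.83886063, -0.53551243]]), 't': array([0.57606381, 0.10829921, 1.11281051])}
{'time_s': 0.1, 'joint_positions': array([-8.15041150e+01,  3.02731208e+01,  8.21491569e+01, -2.55737620e-03,
        6.76886616e+01, -1.02264749e+01]), 'qvel': array([-0.03137334, -0.14421831, -0.10342549, -0.00819743, -0.11609144,
       -0.04116401]), 'tau': array([-8.69932792e-04, -4.40987134e+01, -1.77150983e+01,  6.35385001e-02,
        5.34022122e-02, -4.69226109e-05]), 'position': array([ 0.20054323, -0.59127985,  0.2326744 ]), 'tcp_rot': array([[ 9.47079683e-01,  3.20998392e-01, -3.26899233e-04],
       [ 3.20998415e-01, -9.47077807e-01,  1.90890785e-03],
       [ 3.03157343e-04, -1.91282198e-03, -9.99998125e-01]]), 'force': array([-0.0197028 ,  1.33936263,  0.76719394]), 'moment': array([-0.03171851,  0.0171565 , -0.07288146]), 'grasp_force': 0.0, 'opening': 1.0001418668766582}
```

View pics/scene0.png

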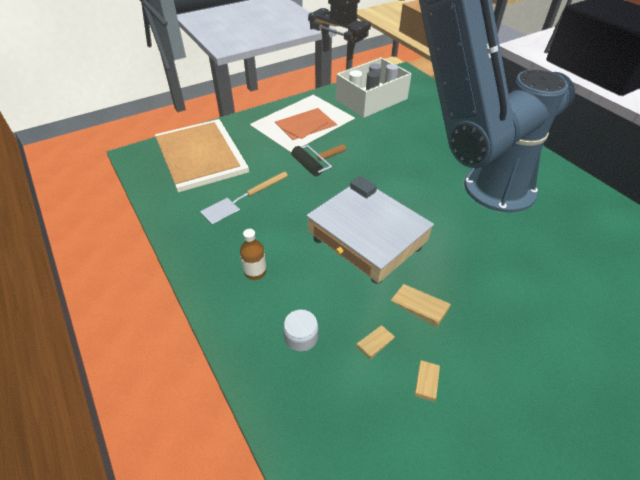

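View pics/side0.png

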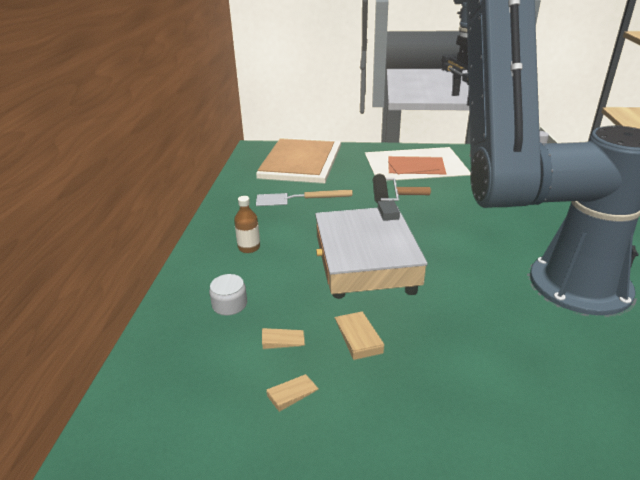

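Three wood wedges are visible. In scene they are at (420,303), (376,342) and (428,380); in side at (360,333), (283,338) and (293,391). The first is clearly the largest and points at the short foot (side ≈(338,292)). I'll confirm that in an enlarged crop and measure it.

```bash
cat > h.py <<'E'
import numpy as np, cv2
def ray(m,uv):
    d=np.linalg.inv(m["intrinsics"])@[uv[0],uv[1],1.]
    return -m["R"].T@m["t"], m["R"].T@d
def plane(m,uv,z):
    o,d=ray(m,uv); return o+d*(z-o[2])/d[2]
def proj(m,X):
    c=m["intrinsics"]@(m["R"]@np.asarray(X,float)+m["t"]); return c[:2]/c[2]
E
python3 - <<'E'
from rig import bot
from h import *
np.set_printoptions(precision=4,suppress=True)
cr=[]
for n,box in(("scene",(290,170,460,400)),("side",(260,195,430,425))):
    im=cv2.imread(f"pics/{n}0.png");m=bot.camera_model(n)
    x0,y0,x1,y1=box
    hsv=cv2.cvtColor(im,cv2.COLOR_BGR2HSV)
    wood=cv2.inRange(hsv,(8,60,90),(28,255,255)); steel=cv2.inRange(hsv,(90,0,120),(140,70,255))
    for nm,mk,z in(("wood",wood,0),("steel",steel,.09)):
        mk=mk.copy();k=np.zeros_like(mk);k[y0:y1,x0:x1]=mk[y0:y1,x0:x1]
        for c in cv2.findContours(cv2.morphologyEx(k,cv2.MORPH_OPEN,np.ones((3,3))),0,2)[0]:
            if cv2.contourArea(c)<200: continue
            p=cv2.approxPolyDP(cv2.convexHull(c),2.0,True)[:,0]
            print(n,nm,cv2.contourArea(c))
            for q in p: print("  ",q,plane(m,q,z)[:2], plane(m,q,.024)[:2])
    cr.append(cv2.resize(im[y0:y1,x0:x1],None,fx=2.3,fy=2.3,interpolation=cv2.INTER_CUBIC))
cv2.imwrite("pics/crop1.png",np.hstack(cr))
E
```

```text
scene wood 676.0
   [421 361] [0.5701 0.3111] [0.582  0.3186]
   [438 365] [0.5457 0.337 ] [0.5582 0.3438]
   [434 399] [0.6024 0.3881] [0.6134 0.3934]
   [415 395] [0.6294 0.3618] [0.6395 0.3678]
scene wood 577.0
   [382 326] [0.5884 0.1989] [0.5997 0.2095]
   [392 335] [0.5836 0.229 ] [0.595  0.2388]
   [392 339] [0.5898 0.237 ] [0.6011 0.2465]
   [369 357] [0.6585 0.2455] [0.6679 0.2548]
   [357 343] [0.661  0.2046] [0.6703 0.215 ]
scene wood 1165.5
   [403 285] [0.4748 0.1336] [0.4893 0.146 ]
   [449 304] [0.4181 0.2338] [0.4341 0.2435]
   [436 325] [0.4829 0.2609] [0.4972 0.2698]
   [392 301] [0.5269 0.1568] [0.5399 0.1686]
scene wood 1248.5
   [309 221] [ 0.5562 -0.1757] [ 0.5684 -0.1546]
   [429 231] [0.2983 0.0274] [0.3177 0.0428]
   [429 234] [0.3059 0.036 ] [0.3251 0.0512]
   [417 249] [0.369  0.0609] [0.3864 0.0754]
   [381 280] [0.5111 0.0933] [0.5246 0.1068]
   [376 281] [0.5234 0.0893] [0.5366 0.103 ]
   [310 232] [ 0.5755 -0.138 ] [ 0.5872 -0.118 ]
scene steel 910.0
   [298 310] [0.7557 0.1166] [0.7353 0.077 ]
   [312 314] [0.7361 0.1402] [0.714  0.1026]
   [317 323] [
[... 1384 characters left out ...]
5
   [424 266] [ 0.3334 -0.0446] [ 0.338  -0.0111]
   [423 283] [0.3405 0.0206] [0.3449 0.0519]
   [413 286] [0.3633 0.033 ] [0.3669 0.0638]
   [331 293] [0.5428 0.0704] [0.5402 0.1   ]
   [327 274] [0.5574 0.0021] [0.5543 0.0339]
side steel 4948.5
   [425 263] [0.3479 0.0702] [ 0.3349 -0.023 ]
   [330 272] [0.5404 0.1145] [0.5483 0.0261]
   [317 213] [ 0.591  -0.1216] [ 0.6043 -0.2356]
   [377 209] [ 0.4465 -0.1498] [ 0.4442 -0.2668]
   [402 217] [ 0.3875 -0.1147] [ 0.3788 -0.2279]
side steel 215.5
   [286 195] [ 0.6807 -0.2097] [ 0.7037 -0.3332]
   [286 203] [ 0.6741 -0.1671] [ 0.6964 -0.286 ]
   [260 204] [ 0.7388 -0.1582] [ 0.7681 -0.2761]
   [260 195] [ 0.7483 -0.2059] [ 0.7786 -0.329 ]
```

View pics/crop1.png

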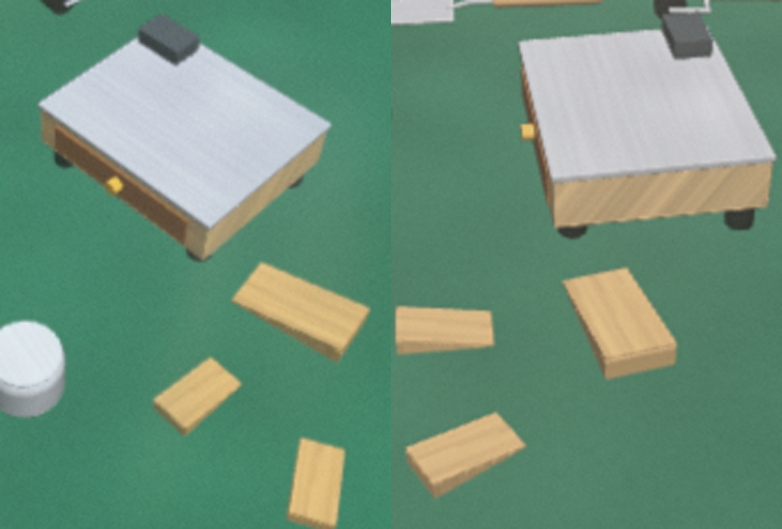

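The crop confirms the upper-right wedge: it is about 117 x 60 mm, its thick end faces away from the stand and its thin end faces the stand's short foot. Measured values:
- **Stand:** yaw about 11.7°, centre (0.470,-0.024), short foot (0.528,0.090).
- **Wedge:** tip about (0.501,0.143), butt (0.458,0.2525), axis heading about -68.4°.

I'll move behind the butt while staying high.

Call:
apply_moves(steps=[[[15,-7,0,0,0,-10,-0.36],[31.4,-14.9,0,0,0,-30,-0.36],[31.4,-14.9,0,0,0,-30,-0.36],[31.4,-14.9,0,0,0,-30,-0.36],[31.4,-14.9,0,0,0,-30,-0.36],[31.4,-14.9,0,0,0,-30,-0.36],[49.2,-45.8,0,0,0,-60,-0.36],[49.2,-45.8,0,0,0,-60,-0.36],[49.2,-45.8,0,0,0,-60,-0.36],[49.2,-45.8,0,0,0,-60,-0.36],[49.2,-45.8,0,0,0,-60,-0.36],[49.2,-45.8,0,0,0,-60,-0.36],[51.3,-75.2,0,0,0,-93,-0.36],[51.3,-75.2,0,0,0,-93,-0.36],[51.3,-75.2,0,0,0,-93,-0.36],[51.3,-75.2,0,0,0,-93,-0.36],[51.3,-75.2,0,0,0,-93,-0.36],[51.3,-75.2,0,0,0,-93,-0.36],[51.3,-75.2,0,0,0,-93,-0.36],[51.3,-75.2,0,0,0,-93,-0.36]]])

```text
time_s: 2.6
position: [0.4455, 0.2838, 0.2334]
tcp_rot: [[-0.368, 0.93, -0.0], [0.93, 0.368, -0.0], [-0.0, -0.001, -1.0]]
force: [-0.4, -0.2, -0.2]
opening: 0.321
grasp_force: 0.0
```

```bash
python3 - <<'E'
from rig import bot
from h import *
m=bot.camera_model("wrist");im=bot.capture("wrist");cv2.imwrite("pics/w1.png",im)
np.set_printoptions(precision=4,suppress=True)
print(m["R"],-m["R"].T@m["t"])
hsv=cv2.cvtColor(im,cv2.COLOR_BGR2HSV)
mk=cv2.morphologyEx(cv2.inRange(hsv,(8,60,90),(28,255,255)),cv2.MORPH_OPEN,np.ones((5,5)))
for c in cv2.findContours(mk,0,2)[0]:
    if cv2.contourArea(c)<1500: continue
    print(cv2.contourArea(c))
    for q in cv2.approxPolyDP(cv2.convexHull(c),4,True)[:,0]: print("  ",q,plane(m,q,0)[:2],plane(m,q,.003)[:2],plane(m,q,.024)[:2])
E
```

```text
[[ 0.9299  0.3678 -0.0009]
 [ 0.3538 -0.8937  0.2759]
 [ 0.1007 -0.2569 -0.9612]] [0.4181 0.3549 0.3833]
6622.0
   [167 383] [0.3349 0.0015] [0.3356 0.0043] [0.3401 0.0237]
   [293 373] [0.4842 0.0772] [0.4837 0.0794] [0.4801 0.0946]
   [522 378] [0.7662 0.1807] [0.7634 0.1821] [0.7444 0.1917]
   [536 398] [0.7997 0.1604] [0.7967 0.1619] [0.7758 0.1726]
   [160 398] [ 0.3321 -0.025 ] [ 0.3328 -0.022 ] [ 0.3375 -0.0012]
3774.5
   [302 245] [0.4341 0.2443] [0.4339 0.2452] [0.4331 0.2513]
   [351 246] [0.4877 0.2642] [0.4871 0.265 ] [0.4833 0.2699]
   [349 320] [0.5225 0.175 ] [0.5217 0.1764] [0.516  0.1863]
   [301 319] [0.4665 0.1543] [0.4661 0.1559] [0.4635 0.1669]
2759.0
   [501 184] [0.6145 0.3914] [0.613  0.3911] [0.6022 0.3891]
   [507 218] [0.6401 0.3603] [0.6383 0.3602] [0.6262 0.3599]
   [432 235] [0.5696 0.3109] [0.5684 0.3112] [0.5601 0.3137]
   [427 204] [0.5482 0.3412] [0.5472 0.3413] [0.54  0.342]
```

View pics/w1.png

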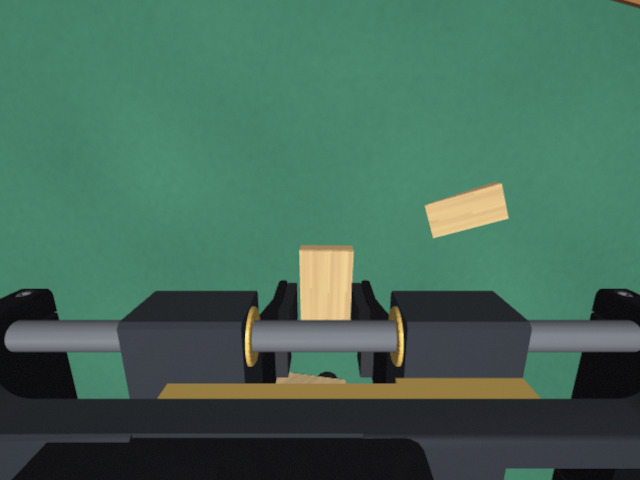

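The wrist view shows the butt edge at (302,245)-(351,246), so the butt middle is (0.461,0.254) and the axis is -69.5°. This agrees with the first measurement. Descending behind the butt.

Call:
apply_moves(steps=[[[0,0.35,6,0,0,1,-0.36],[0,0.35,12,0,0,1,-0.36],[0,0.35,17,0,0,1,-0.36],[0,0.35,20,0,0,1,-0.36],[0,0.35,21.9,0,0,1,-0.36],[0,0.35,21.9,0,0,1,-0.36],[0,0.35,21.9,0,0,1,-0.36],[-1,0.35,21.9,0,0,1,-0.36],[-2,0.35,21.9,0,0,1,-0.36],[-2.4,0.35,21.9,0,0,1,-0.36],[-2.4,0.35,21.9,0,0,1,-0.36]]])

```text
time_s: 4.03
position: [0.4576, 0.2635, 0.0148]
tcp_rot: [[-0.353, 0.936, 0.0], [0.936, 0.353, 0.0], [0.0, 0.0, -1.0]]
force: [-0.3, 0.3, -0.0]
opening: 0.32
grasp_force: 0.0
```

```bash
python3 - <<'E'
from rig import bot
s=bot.read_state();print(s["position"],s["force"],s["moment"])
E
```

```text
[0.45755685 0.2635403  0.01475658] [-0.3088229   0.29911824 -0.02385726] [ 0.00698695 -0.06126654 -0.01375364]
```

Call:
apply_moves(steps=[[[-0.5,0,0,0,0,0,-0.36],[-1,0.05,0,0,0,0,-0.36],[-1.5,0.1,0,0,0,0,-0.36],[-2,0.15,0,0,0,0,-0.36],[-2.5,0.2,0,0,0,0,-0.36],[-3,0.25,0,0,0,0,-0.36],[-3.5,0.3,0,0,0,0,-0.36],[-4,0.35,0,0,0,0,-0.36],[-4.5,0.4,0,0,0,0,-0.36],[-5,0.4,0,0,0,0,-0.36],[-5.5,0.4,0,0,0,0,-0.36],[-5.5,0.4,0,0,0,0,-0.36]]])

```text
time_s: 5.52
position: [0.4807, 0.2135, 0.0145]
tcp_rot: [[-0.353, 0.935, 0.0], [0.935, 0.353, -0.0], [-0.0, 0.0, -1.0]]
force: [-0.4, -0.9, -0.5]
opening: 0.32
grasp_force: 0.0
```

```bash
python3 - <<'E'
from rig import bot
from h import *
a=bot.capture("scene")[190:380,300:480];b=bot.capture("side")[200:390,270:450]
cv2.imwrite("pics/c2.png",cv2.resize(np.hstack([a,b]),None,fx=2.2,fy=2.2,interpolation=cv2.INTER_CUBIC))
E
```

```text
(no output)
```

View pics/c2.png

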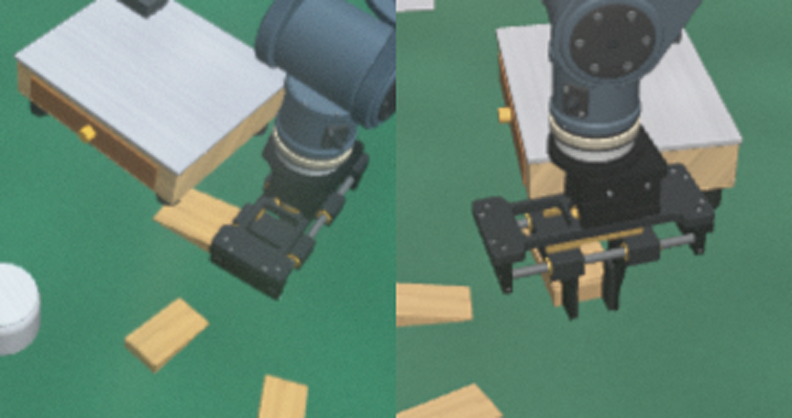

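```bash
python3 - <<'E'
from rig import bot
from h import *
m=bot.camera_model("scene");s=bot.camera_model("side")
print(plane(m,(300+155/2.2,190+216/2.2),.002), "side butt L,R", plane(s,(270+(557-396)/2.2,200+303/2.2),0),plane(s,(270+(604-396)/2.2,200+297/2.2),0))
print(plane(m,(300+167/2.2,190+198/2.2),.01),"foot top-ish"); print(proj(m,(.528,.09,.01)),bot.read_state()["force"],bot.read_state()["moment"])
E
```

```text
[0.54898535 0.10095846 0.002     ] side butt L,R [0.50811302 0.20660896 0.        ] [0.46667504 0.19585015 0.        ]
[0.52727592 0.09245065 0.01      ] foot top-ish
[375.06366116 279.44119805] [-0.33631317  0.85128577  0.47109296] [ 0.01890264 -0.10325884 -0.03946986]
```

Call:
apply_moves(steps=[[[-0.3,0,0,0,0,0,-0.36],[-0.6,0,0,0,0,0,-0.36],[-0.8,0,0,0,0,0,-0.36],[-0.9,0,0,0,0,0,-0.36]]])

```text
time_s: 6.12
position: [0.4837, 0.2054, 0.0145]
tcp_rot: [[-0.354, 0.935, 0.0], [0.935, 0.354, 0.0], [0.0, 0.0, -1.0]]
force: [0.6, 0.4, -0.9]
opening: 0.323
grasp_force: 0.2
```

Call:
apply_moves(steps=[[[-0.1,0,0,0,0,0,-0.36],[-0.2,0,0,0,0,0,-0.36],[-0.3,0,0,0,0,0,-0.36]]])

```text
time_s: 6.5
position: [0.4847, 0.2027, 0.0146]
tcp_rot: [[-0.354, 0.935, 0.0], [0.935, 0.354, 0.0], [0.0, 0.0, -1.0]]
force: [0.6, 0.2, 0.6]
opening: 0.318
grasp_force: 0.2
```

Call:
apply_moves(steps=[[[-0.1,0,0,0,0,0,-0.36],[-0.2,0,0,0,0,0,-0.36],[-0.3,0,0,0,0,0,-0.36]]])

```text
time_s: 6.88
position: [0.4857, 0.1999, 0.0145]
tcp_rot: [[-0.354, 0.935, -0.0], [0.935, 0.354, 0.0], [0.0, -0.0, -1.0]]
force: [0.2, 0.6, -0.8]
opening: 0.321
grasp_force: 0.2
```

Call:
apply_moves(steps=[[[-0.1,0,0,0,0,0,-0.36],[-0.2,0,0,0,0,0,-0.36]]])

```text
time_s: 7.12
position: [0.4865, 0.198, 0.0145]
tcp_rot: [[-0.354, 0.935, -0.0], [0.935, 0.354, -0.0], [-0.0, -0.0, -1.0]]
force: [-0.3, 0.2, -0.1]
opening: 0.318
grasp_force: 0.2
```

Call:
apply_moves(steps=[[[-0.1,0,0,0,0,0,-0.36],[-0.2,0,0,0,0,0,-0.36]]])

```text
time_s: 7.38
position: [0.4872, 0.1961, 0.0145]
tcp_rot: [[-0.354, 0.935, -0.0], [0.935, 0.354, 0.0], [0.0, -0.0, -1.0]]
force: [0.3, -0.2, -0.6]
opening: 0.318
grasp_force: 0.2
```

Call:
apply_moves(steps=[[[-0.1,0,0,0,0,0,-0.36],[-0.2,0,0,0,0,0,-0.36]]])

```text
time_s: 7.62
position: [0.4879, 0.1943, 0.0145]
tcp_rot: [[-0.354, 0.935, -0.0], [0.935, 0.354, 0.0], [0.0, -0.0, -1.0]]
force: [0.6, 0.3, -0.4]
opening: 0.321
grasp_force: 0.2
```

Call:
apply_moves(steps=[[[-0.1,0,0,0,0,0,-0.36],[-0.2,0,0,0,0,0,-0.36]]])

```text
time_s: 7.88
position: [0.4886, 0.1924, 0.0146]
tcp_rot: [[-0.354, 0.935, 0.0], [0.935, 0.354, 0.0], [0.0, 0.0, -1.0]]
force: [0.2, 0.4, -0.1]
opening: 0.318
grasp_force: 0.2
```

Call:
apply_moves(steps=[[[-0.1,0,0,0,0,0,-0.36],[-0.2,0,0,0,0,0,-0.36]]])

```text
time_s: 8.12
position: [0.4893, 0.1905, 0.0146]
tcp_rot: [[-0.354, 0.935, -0.0], [0.935, 0.354, -0.0], [-0.0, -0.0, -1.0]]
force: [0.1, 0.7, -0.1]
opening: 0.32
grasp_force: 0.2
```

Call:
apply_moves(steps=[[[-0.1,0,0,0,0,0,-0.36],[-0.2,0,0,0,0,0,-0.36]]])

```text
time_s: 8.38
position: [0.49, 0.1886, 0.0145]
tcp_rot: [[-0.354, 0.935, -0.0], [0.935, 0.354, -0.0], [0.0, -0.0, -1.0]]
force: [-1.0, 0.6, -1.2]
opening: 0.32
grasp_force: 0.2
```

Call:
apply_moves(steps=[[[-0.1,0,0,0,0,0,-0.36],[-0.2,0,0,0,0,0,-0.36]]])

```text
time_s: 8.62
position: [0.4907, 0.1868, 0.0145]
tcp_rot: [[-0.354, 0.935, -0.0], [0.935, 0.354, -0.0], [0.0, -0.0, -1.0]]
force: [-0.0, 0.7, 0.0]
opening: 0.318
grasp_force: 0.2
```

Call:
apply_moves(steps=[[[-0.1,0,0,0,0,0,-0.36],[-0.2,0,0,0,0,0,-0.36]]])

```text
time_s: 8.88
position: [0.4915, 0.1849, 0.0145]
tcp_rot: [[-0.354, 0.935, 0.0], [0.935, 0.354, 0.0], [0.0, 0.0, -1.0]]
force: [-0.3, -0.6, -0.9]
opening: 0.32
grasp_force: 0.2
```

Call:
apply_moves(steps=[[[-0.1,0,0,0,0,0,-0.36],[-0.2,0,0,0,0,0,-0.36]]])

```text
time_s: 9.12
position: [0.4919, 0.1833, 0.0145]
tcp_rot: [[-0.354, 0.935, -0.0], [0.935, 0.354, 0.0], [0.001, -0.0, -1.0]]
force: [-0.3, 2.6, -0.3]
opening: 0.315
grasp_force: 1.6
```

Call:
apply_moves(steps=[[[-0.05,0,0,0,0,0,-0.36],[-0.1,0,0,0,0,0,-0.36],[-0.1,0,0,0,0,0,-0.36]]])

```text
time_s: 9.5
position: [0.492, 0.1826, 0.0145]
tcp_rot: [[-0.354, 0.935, -0.001], [0.935, 0.354, 0.0], [0.001, -0.001, -1.0]]
force: [-1.6, 4.3, 0.1]
opening: 0.318
grasp_force: 2.5
```

Call:
apply_moves(steps=[[[-0.05,0,0,0,0,0,-0.36],[-0.1,0,0,0,0,0,-0.36],[-0.1,0,0,0,0,0,-0.36]]])

```text
time_s: 9.88
position: [0.4922, 0.182, 0.0145]
tcp_rot: [[-0.354, 0.935, -0.001], [0.935, 0.354, 0.001], [0.001, -0.001, -1.0]]
force: [-1.5, 6.6, 1.2]
opening: 0.325
grasp_force: 3.5
```

```bash
python3 - <<'E'
from rig import bot
s=bot.read_state();print(s["position"],s["force"],s["moment"])
E
```

```text
[0.49219043 0.18201385 0.01454781] [-1.47351908  6.62081234  1.19755153] [1.08366666 0.17132732 0.03390088]
```

The push has reached about 6.7 N and is still rising, so the wedge is snug. Backing off and lifting, then checking the stand.

Call:
apply_moves(steps=[[[0.5,0,0,0,0,0,-0.36],[1.5,0,0,0,0,0,-0.36],[2.5,0,0,0,0,0,-0.36],[3,0,-2,0,0,0,-0.36],[3,0,-7,0,0,0,-1],[3,0,-13,0,0,0,-1],[3,0,-18,0,0,0,-1],[8,0,-20,0,0,0,-1],[12,0,-20,0,0,0,-1],[12,0,-20,0,0,0,-1],[12,0,-20,0,0,0,-1]]])

```text
time_s: 11.25
position: [0.45, 0.2933, 0.2143]
tcp_rot: [[-0.355, 0.935, -0.0], [0.935, 0.355, -0.001], [-0.001, -0.001, -1.0]]
force: [0.1, -1.1, 0.4]
opening: 0.007
grasp_force: 0.0
```

```bash
python3 - <<'E'
from rig import bot
from h import *
np.set_printoptions(precision=4,suppress=True)
im={n:bot.capture(n) for n in("scene","side")}
for n,(x0,y0,x1,y1) in(("scene",(290,170,460,345)),("side",(300,195,440,370))):
    m=bot.camera_model(n);hsv=cv2.cvtColor(im[n],cv2.COLOR_BGR2HSV)
    for nm,mk in(("steel",cv2.inRange(hsv,(90,0,120),(140,70,255))),("wood",cv2.inRange(hsv,(8,60,90),(28,255,255)))):
        k=np.zeros_like(mk);k[y0:y1,x0:x1]=mk[y0:y1,x0:x1]
        for c in cv2.findContours(cv2.morphologyEx(k,cv2.MORPH_OPEN,np.ones((3,3))),0,2)[0]:
            if cv2.contourArea(c)<400: continue
            print(n,nm)
            for q in cv2.approxPolyDP(cv2.convexHull(c),2.0,True)[:,0]: print("  ",q,plane(m,q,.09)[:2],plane(m,q,.0)[:2])
a=im["scene"][190:380,300:480];b=im["side"][200:390,270:450]
cv2.imwrite("pics/c3.png",cv2.resize(np.hstack([a,b]),None,fx=2.2,fy=2.2,interpolation=cv2.INTER_CUBIC))
s=bot.read_state();print(s["position"],s["force"])
E
```

```text
scene steel
   [309 312] [0.7389 0.1328] [0.7091 0.0806]
   [316 320] [0.7366 0.1569] [0.7066 0.1075]
   [315 342] [0.7645 0.1988] [0.7378 0.1543]
   [291 344] [0.8066 0.1779] [0.7848 0.1311]
   [290 314] [0.7746 0.1165] [0.749  0.0624]
   [298 310] [0.7557 0.1166] [0.7279 0.0626]
scene steel
   [308 214] [ 0.5913 -0.1195] [ 0.5443 -0.2011]
   [350 187] [ 0.442  -0.1506] [ 0.3775 -0.2359]
   [378 190] [ 0.3853 -0.1017] [ 0.3142 -0.1813]
   [432 225] [0.351  0.0734] [0.2759 0.0142]
   [379 267] [0.5431 0.1122] [0.4904 0.0576]
   [311 219] [ 0.5941 -0.1001] [ 0.5474 -0.1796]
scene wood
   [309 221] [ 0.602  -0.0966] [ 0.5562 -0.1757]
   [429 232] [0.3734 0.0878] [0.3008 0.0303]
   [414 288] [0.514 0.199] [0.4579 0.1546]
   [403 304] [0.5608 0.2192] [0.5102 0.1771]
   [399 306] [0.5711 0.2187] [0.5217 0.1766]
   [361 284] [0.6054 0.1301] [0.5601 0.0776]
   [310 232] [ 0.6193 -0.0629] [ 0.5755 -0.138 ]
side wood
   [370 271] [0.4601 0.1056] [ 0.4589 -0.0163]
   [374 289] [0.4516 0.1632] [0.4492 0.0498]
   [364 322] [0.4685 0.2579] [0.4686 0.1584]
   [337 327] [0.5153 0.2742] [0.5223 0.1771]
   [323 295] [0.5478 0.1883] [0.5596 0.0785]
   [327 274] [0.5459 0.1216] [0.5574 0.0021]
side wood
   [424 266] [0.3507 0.0809] [ 0.3334 -0.0446]
   [422 284] [0.359  0.1411] [0.343  0.0244]
   [386 287] [0.4286 0.1554] [0.4228 0.0408]
   [388 269] [0.4238 0.0963] [ 0.4173 -0.027 ]
[0.4505 0.2927 0.2142] [-0.2182 -0.3794 -1.0622]
```

View pics/c3.png

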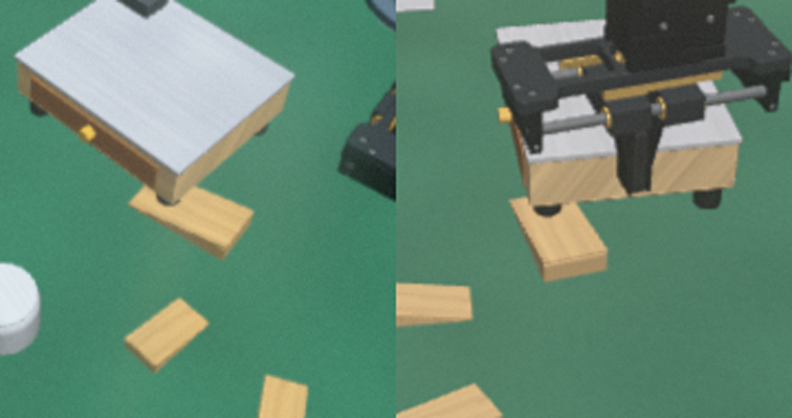

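The stand has not moved and its short foot sits on the wedge (crop ≈(168,198) and (547,208)). Moving the closed fingertips above the corner point (0.528, 0.0895).

Call:
apply_moves(steps=[[[-5,0,0,0,0,0,-1],[-10,0,0,0,0,0,-1],[-15,0,1,0,0,0,-1],[-19,0.05,3,0,0,0,-1],[-21.8,0.1,6,0,0,0,-1],[-21.8,0.1,9,0,0,0,-1],[-21.8,0.1,10.5,0,0,0,-1],[-21.8,0.1,10.5,0,0,0,-1],[-21.8,0.1,10.5,0,0,0,-1]]])

```text
time_s: 12.48
position: [0.5291, 0.0901, 0.1103]
tcp_rot: [[-0.354, 0.935, 0.002], [0.935, 0.354, -0.0], [-0.001, 0.002, -1.0]]
force: [0.0, 0.5, 0.9]
opening: 0.006
grasp_force: 0.0
```

Tips are at about 99 mm. Now feeling down in small steps.

Call:
apply_moves(steps=[[[0,-0.1,0.3,0,0,0,-1],[0,-0.1,0.6,0,0,0,-1],[0,-0.1,0.8,0,0,0,-1],[0,-0.1,0.8,0,0,0,-1]]])

```text
time_s: 12.98
position: [0.5275, 0.0896, 0.1015]
tcp_rot: [[-0.354, 0.935, -0.0], [0.935, 0.354, 0.0], [0.0, -0.0, -1.0]]
force: [-0.5, 0.2, 0.6]
opening: 0.004
grasp_force: 0.0
```

Call:
apply_moves(steps=[[[0,0,0.05,0,0,0,-1],[0,0,0.1,0,0,0,-1],[0,0,0.1,0,0,0,-1]]])

```text
time_s: 13.35
position: [0.5275, 0.0896, 0.1014]
tcp_rot: [[-0.354, 0.935, 0.0], [0.935, 0.354, 0.0], [-0.0, 0.0, -1.0]]
force: [-2.3, -0.1, 6.7]
opening: 0.004
grasp_force: 3.3
```

Call:
apply_moves(steps=[[[0,0,0.05,0,0,0,-1],[0,0,0.1,0,0,0,-1],[0,0,0.1,0,0,0,-1],[0,0,0.1,0,0,0,-1],[0,0,0.1,0,0,0,-1]]])

```text
time_s: 13.98
position: [0.5276, 0.0896, 0.1013]
tcp_rot: [[-0.354, 0.935, 0.001], [0.935, 0.354, -0.0], [-0.0, 0.001, -1.0]]
force: [-3.1, 0.1, 12.4]
opening: 0.006
grasp_force: 6.4
```

Call:
apply_moves(steps=[[[0,0,0.05,0,0,0,-1],[0,0,0.05,0,0,0,-1],[0,0,0.05,0,0,0,-1],[0,0,0.05,0,0,0,-1],[0,0,0.05,0,0,0,-1],[0,0,0.05,0,0,0,-1],[0,0,0.05,0,0,0,-1],[0,0,0.05,0,0,0,-1]]])

```text
time_s: 14.98
position: [0.5276, 0.0897, 0.1012]
tcp_rot: [[-0.354, 0.935, 0.001], [0.935, 0.354, 0.0], [-0.0, 0.001, -1.0]]
force: [-4.0, 0.8, 15.3]
opening: 0.007
grasp_force: 7.9
```

At 15.3 N the corner sank only about 0.2 mm, so the stand holds. Retreating upward.

Call:
apply_moves(steps=[[[0,0,-0.5,0,0,0,-1],[0,0,-2,0,0,0,-1],[0,0,-5,0,0,0,-1],[0,0,-9,0,0,0,-1],[4,0,-13,0,0,0,-1],[9,0,-14,0,0,0,-1],[14,0,-14,0,0,0,-1],[19,0,-14,0,0,0,-1],[19,0,-14,0,0,0,-1],[19,0,-14,0,0,0,-1],[19,0,-14,0,0,0,-1]]])

```text
time_s: 16.35
position: [0.4609, 0.2662, 0.2392]
tcp_rot: [[-0.352, 0.936, 0.0], [0.936, 0.352, -0.0], [-0.0, 0.0, -1.0]]
force: [-0.3, -0.1, -0.6]
opening: 0.003
grasp_force: 0.0
```

```bash
python3 - <<'E'
from rig import bot
from h import *
im={n:bot.capture(n) for n in("scene","side")}
a=im["scene"][190:380,300:480];b=im["side"][200:390,270:450]
cv2.imwrite("pics/c4.png",cv2.resize(np.hstack([a,b]),None,fx=2.2,fy=2.2,interpolation=cv2.INTER_CUBIC))
E
```

```text
(no output)
```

View pics/c4.png

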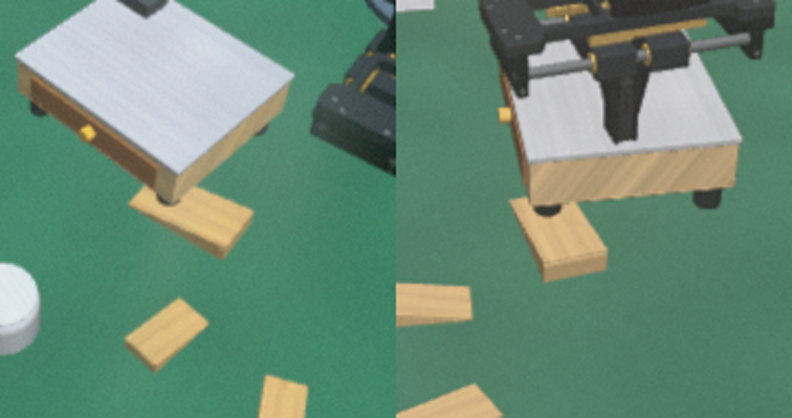

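Nothing moved: the foot is still on the wedge (crop ≈(168,198) and (547,208)) and the gripper is clear. Handing in.

```bash
python3 -c "
from rig import bot
print(bot.hand_in())"
```

```text
the job is handed in; nothing more can be done
None
```

I pushed the largest wedge under the short foot until it was snug (about 6.7 N), pressed the corner with about 15 N (it sank about 0.2 mm), left the stand on the wedge and handed the job in at about 16.5 s; no verdict came back.

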